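Socket the pick-up stick and pull it out to its second stop

TASK

Take the telescoping pick-up stick out of the ceramic cup and stand it upright, still closed, fully home in the socket of the steel stand. Then squeeze in the button on the side of its grip, pull the grip straight up past the first stop to the second (last) stop with the foot staying down in the socket, and finish while still holding it there, button squeezed in. Leave the cup standing and the other things where they are.

Things in the scene. Friction and masses are not known exactly. Their poses are not given: they have to be found in the camera images.
- stick: telescoping pick-up stick standing upright: steel tube with foot, 129 mm tall, 32 mm diameter over the lowest 60 mm (foot edge tapered to 26 mm over the last 4 mm), 28 mm above, with a 32 mm collar at 114-129 mm; a black grip sits on top (130-180 mm above the foot when closed). About 0.5 kg in all (0.36 kg tube, 0.12 kg grip and inner rod; varies by a quarter). Origin: centre of the foot's underside; z runs up the stick, x points to the side that carries the button
- grip_centre (a point): centre of the black grip, a block 30 mm (along stick x) by 26 mm (along stick y) by 50 mm tall; 155 mm above the foot when closed, rises with the handle; axes as the stick. Held across its 26 mm width the button is not touched and the closed stick stays locked (about 2 mm of play), so it can be lifted by the grip. Held across x, a finger squeezes the button in
- button_face (a point): centre of the outer face of the round bright steel button, 18 mm across, which stands 7 mm out of the grip's +x side at the grip's mid-height; 37 mm over button and grip when free, 31 mm when fully pressed
- thumb (a joint): button travel, 0 free to 0.006 m fully in (moves towards stick -x); spring 2 N at the start, 5 N fully in. It unlocks the handle from about 0.0045 m; let go, it springs out and locks at the next stop
- handle (a joint): extension of the grip and its 18 mm inner rod out of the tube: 0 closed, 0.045 m first stop, 0.09 m second and last stop (mechanical end; pulling further lifts the whole stick). Locked at each stop unless the button is in; unlocked it slides with about 1 N friction plus 1.2 N weight (plus 4 N per m/s of pulling speed), and the stick's own weight keeps its foot down
- stand: fixed steel block 110 x 110 x 60 mm tall with one round socket in the middle of its top; origin at the centre of its underside
- socket_floor (a point): centre of the socket's floor, 10 mm above the mat; z up
- socket_mouth (a point): centre of the socket's mouth in the block's top, 60 mm above the mat; hole 36 mm diameter, 50 mm deep, small chamfer
- cup: loose white ceramic cup without handle, 85 mm tall, 90 mm across the rim, narrower at the floor, walls 5 mm, in which the stick stands at the start (foot on the cup's inner floor, 6 mm above the mat); origin at the centre of its underside
- can: crushed aluminium can, 66 mm across, 43 mm tall, bystander; origin under its centre
- bottle: brown glass bottle 62 mm across, 190 mm tall, bystander; origin under its centre
- deli: transparent open deli container 120 x 110 x 60 mm, bystander; origin under its centre
- cap: blue plastic bottle cap, 30 mm across, 14 mm tall, bystander; origin under its centre
- jar: glass jar with steel lid, 72 mm across, 100 mm tall, bystander; origin under its centre
- tin: empty food tin 74 mm across, 85 mm tall, bystander; origin under its centre
- tub: white plastic tub, 84 mm across, 70 mm tall, bystander; origin under its centre
Mind the look-alikes: they are no part of the job. Several things have the shape of the stick; the one meant has the colours described above.

How it is judged:
By the outcome, as a careful person would: the job done as asked, in the order asked, and still so for the second after the job is handed in, while the arm keeps its last pose, push and grip.
It also fails if it takes over 54 s, if anything falls off the work surface, if the arm or the gripper's body presses on something with over 40 N, if the wrist force passes 120 N, or if a joint passes its speed limit or range.

ROBOT

A 6-joint arm with a two-finger parallel gripper is mounted at the origin on the work surface. World frame = base frame: x ahead of the robot, y to its left, z up, the work surface at z = 0. Lengths are in m, angles in rad, forces in N, time in s.
With the tool pointing down it reaches from about 0.35 to 0.8 m from the base axis. Payload 7.3 kg.
Tool frame: the origin (TCP) lies between the finger pads; the fingertips stand 25 mm ahead of it and the grasp point (between the pads) lies 6 mm ahead of it (r.tip_extent is the distance from the TCP to the fingertips, in m); z points along the fingers, y is the line along which they close (so a half turn about z gives the same grasp; the last joint's range is limited). The gripper opens to 85 mm and grips with 20 to 120 N. Pads are 22 mm wide; open, the fingers measure 114 mm over their backs; the gripper's body (76 mm by 85 mm) begins 54 mm behind the grasp point. The pads swing forward as they close: fully open they stand 13 mm farther back than shut.
Start: joints at [-1.477, 0.342, 1.524, -0, 1.275, -0.146], TCP at [0.125, -0.51, 0.256] pointing down, gripper open.
Joint ranges: [-2.53, 2.53], [-0.77, 2.02], [0.04, 2.7], [-1, 4.14], [0.28, 2.66], [-3.11, 3.11]. Speed limits (rad/s): [2.57, 2.57, 3.14, 3.14, 3.14, 3.14].

INTERFACE

Orientations are given as a unit quaternion [x, y, z, w].
In Python, from workcell import r, command_gripper, optics gives the robot as it stands. The module is installed in compiled form; this text tells all that it offers. Calls block until the motion is done:
- r.reach(position, orientation): joint-space move of the TCP to a pose.
- r.move_straight(position, orientation=None, speed=0.15, max_force=None): straight line of the TCP; orientation=None keeps the orientation; speed is the mean speed in m/s. With max_force (N) it stops when the force on the tool has changed by that much, and returns True; else False.
- r.movej(angles): joint-space move.
- command_gripper(opening, force=None): finger opening in m; force is the grip in N (None keeps the last); returns when the fingers have stopped.
- r.hold(seconds).
- r.solve_ik(position, orientation): joint angles nearest the present ones, or None.
- r.read_state(): the state.
- optics.get_image(name): name is "scene" or "top" or "wrist"; returns (picture, depth): 480x640x3 uint8, red, green, blue; 480x640 float32, m along the optical axis (not along the pixel's ray), 0 where there is no reading.
- optics.camera_model(name): a dict with "K" (3x3 intrinsics, pixels), "R" (3x3) and "t" (3): a world point X has camera coordinates R X + t; the wrist camera has in their place "tool_from_camera" (4x4, takes a point from camera to tool coordinates, whose origin is the TCP and whose axes are the flange's). Camera axes: x right, y down, z forward; pixel columns grow to the right and rows downward; lengths in m; the calibration is good to about 2 mm. A picture is of the moment at which its call begins: read the wrist's pose just before it. camera_model takes no time and is no camera call.
A pose or a line that the arm cannot do raises r.PlanningError and nothing moves.
- r.finish_job(): hands the job in; it is judged then, once.
The state is a dict: "time_s": time; "joint_positions": joint angles; "dq": joint speeds; "tau": joint torques, N m; "eef_pos": TCP position; "eef_rot": TCP orientation; "contact_force": force on the tool from outside, world axes, zero at the start; "torque": the same for the moment, N m; "grip_width": finger opening in m; "grip_force": force on a finger pad.
Only numpy, scipy, OpenCV 4.12 (cv2) and the standard library are available. Lean on these libraries where they do the work, as an engineer would, in place of code of your own. Each camera call takes 0.05 s, during which the arm holds its last target. There are 200 camera calls.

## Working session

There is one attempt and no reset: what is moved stays moved. The work goes in short steps, each a Python script; the robot and the scene stay as the last script left them, time stands still between calls to the robot, and variables do not carry over. Pictures are saved under pics/ and viewed, at most 10 in all, crops included, and the job is handed in when it is done.

```bash
mkdir -p pics; cat > h.py <<'E'
import numpy as np, cv2
from workcell import r, command_gripper, optics
from scipy.spatial.transform import Rotation as R
def snap(n,f):
    s=r.read_state(); p,d=optics.get_image(n); cv2.imwrite(f'pics/{f}.png',p[:,:,::-1]); np.savez(f'pics/{f}.npz',d=d,p=p,pos=s['eef_pos'],rot=s['eef_rot']); return p,d
def world(n,f,u,v,z=None):
    """pixel->world, by depth or (z given) intersect with the world plane"""
    a=np.load(f'pics/{f}.npz'); m=optics.camera_model(n); K=np.array(m['K'])
    ray=np.linalg.inv(K)@np.array([u,v,1.])
    if n=='wrist':
        T=np.array(m['tool_from_camera']); W=np.eye(4); W[:3,:3]=R.from_quat(a['rot']).as_matrix(); W[:3,3]=a['pos']; T=W@T
        Rc,c=T[:3,:3],T[:3,3]
    else:
        Rc=np.array(m['R']).T; c=-Rc@np.array(m['t'])
    if z is None: return Rc@(ray*a['d'][int(v),int(u)])+c
    d=Rc@ray; return c+d*(z-c[2])/d[2]
E
python3 - <<'E'
from h import *
snap('scene','scene0');snap('top','top0'); s=r.read_state(); print(s['time_s'],s['eef_rot'],s['eef_pos'],r.tip_extent)
for n in('scene','top','wrist'): print(optics.camera_model(n))
E
```

```text
0.1 [ 9.92818114e-01  1.19631818e-01  1.22075182e-05 -6.48611870e-04] [ 0.12469284 -0.50967723  0.2557232 ] 0.025
{'K': array([[553.4829371 ,   0.        , 317.03996691],
       [  0.        , 553.4829371 , 236.03987091],
       [  0.        ,   0.        ,   1.        ]]), 'R': array([[ 2.11351063e-01,  9.77410215e-01,  7.07062195e-06],
       [ 8.31084749e-01, -1.79706454e-01, -5.26311439e-01],
       [-5.14420906e-01,  1.11242358e-01, -8.50291873e-01]]), 't': array([-0.10809407, -0.41821576,  1.82264244])}
{'K': array([[521.65045836,   0.        , 326.91265221],
       [  0.        , 521.65045836, 237.95196701],
       [  0.        ,   0.        ,   1.        ]]), 'R': array([[-0.0027675 , -0.99993306,  0.01123464],
       [-0.98943077,  0.00110928, -0.14500181],
       [ 0.14497964, -0.01151719, -0.9893676 ]]), 't': array([-0.01652117,  0.59987993,  1.16015332])}
{'K': array([[382.85143607,   0.        , 324.3633675 ],
       [  0.        , 382.85143607, 241.86128895],
       [  0.        ,   0.        ,   1.        ]]), 'tool_from_camera': array([[ 3.09414014e-04, -9.62408021e-01, -2.71607632e-01,
         6.97246703e-02],
       [ 9.99997839e-01, -2.60620683e-04,  2.06266951e-03,
         4.85548678e-04],
       [-2.05591625e-03, -2.71607683e-01,  9.62405860e-01,
        -1.16613990e-01],
       [ 0.00000000e+00,  0.00000000e+00,  0.00000000e+00,
         1.00000000e+00]])}
```

View pics/scene0.png

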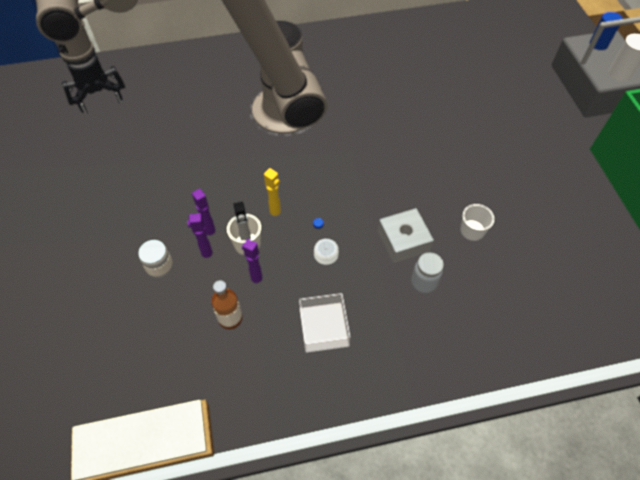

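View pics/top0.png

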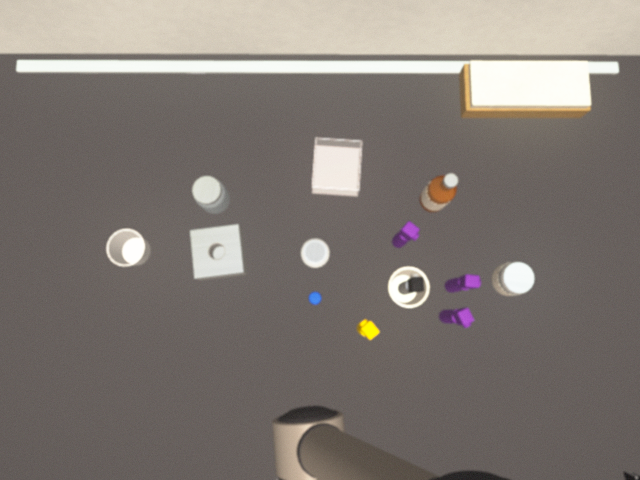

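Candidates shaped like the stick: purple ones (scene ~(200,225), (207,215), (254,262)), a yellow one (273,190), and one with a black grip and steel tube in the white cup (240,215; top (415,285)). The last fits the description. I confirm it from close up with the wrist camera.

```bash
python3 - <<'E'
from h import *
for n,u,v in(('grip',417,284),('cup rim',390,300),('purp1',467,281),('purp2',463,318),('purp3',410,231),('yellow',370,330),('bottle',451,181)): print(n,world('top','top0',u,v).round(3))
print('grip scene',world('scene','scene0',240,207).round(3))
print('stand',[world('top','top0',u,v,.06).round(3) for u,v in((190,230),(241,225),(243,273),(194,278))])
g=world('top','top0',417,284,.186); print(g)
q=r.read_state()['eef_rot']
M=R.from_quat(q).as_matrix(); print(M.round(2))
T=np.array(optics.camera_model('wrist')['tool_from_camera'])
# keep stick near optical axis: choose tcp so camera axis hits g at range .25
tool=np.array([[1,0,0],[0,-1,0],[0,0,-1.]])
for a in np.radians([0,90,-90,180,45,-45]):
    W=R.from_euler('z',a).as_matrix()@tool
    p=g-W@(T[:3,:3]@[0,0,.26]+T[:3,3]); print(np.degrees(a),p.round(3),r.solve_ik(p,R.from_matrix(W).as_quat()))
E
```

```text
grip [ 0.485 -0.197  0.186]
cup rim [ 0.458 -0.166 -0.   ]
purp1 [ 0.491 -0.299  0.182]
purp2 [ 0.417 -0.288  0.181]
purp3 [ 0.594 -0.187  0.179]
yellow [ 0.394 -0.101  0.183]
bottle [ 0.697 -0.272  0.191]
grip scene [ 0.493 -0.194  0.188]
stand [array([0.616, 0.294, 0.06 ]), array([0.628, 0.178, 0.06 ]), array([0.518, 0.172, 0.06 ]), array([0.507, 0.281, 0.06 ])]
[ 0.48524282 -0.19690319  0.186     ]
[[ 0.97  0.24 -0.  ]
 [ 0.24 -0.97  0.  ]
 [ 0.   -0.   -1.  ]]
0.0 [ 0.486 -0.196  0.32 ] [-5.29324553e-01  2.98774630e-01  1.41079593e+00 -4.44089210e-16
  1.43202210e+00  1.04147177e+00]
90.0 [ 0.484 -0.196  0.32 ] [-5.31410259e-01  2.95439640e-01  1.41546863e+00 -4.44089210e-16
  1.43068438e+00 -5.31410259e-01]
-90.0 [ 0.486 -0.198  0.32 ] [-5.32381767e-01  3.00392468e-01  1.40852408e+00 -4.44089210e-16
  1.43267611e+00  2.60921089e+00]
180.0 [ 0.484 -0.198  0.32 ] [-5.34473417e-01  2.97062075e-01  1.41319717e+00 -4.44089210e-16
  1.43133341e+00 -2.10526974e+00]
45.0 [ 0.485 -0.196  0.32 ] [-5.29730516e-01  2.96772503e-01  1.41360283e+00 -4.44089210e-16
  1.43121732e+00  2.55667647e-01]
-45.0 [ 0.487 -0.197  0.32 ] [-5.30423672e-01  3.00272871e-01  1.40869213e+00 -4.44089210e-16
  1.43262765e+00  1.82577082e+00]
```

```bash
python3 - <<'E'
from h import *
tool=np.array([[1,0,0],[0,-1,0],[0,0,-1.]])
W=R.from_euler('z',np.radians(45)).as_matrix()@tool
r.reach([.485,-.197,.35],R.from_matrix(W).as_quat())
p,d=snap('wrist','w1'); print(r.read_state()['time_s'])
c=p[100:400,120:520]; cv2.imwrite('pics/w1c.png',cv2.resize(c,(800,600),interpolation=cv2.INTER_CUBIC)[:,:,::-1])
E
```

```text
1.925
```

View pics/w1c.png

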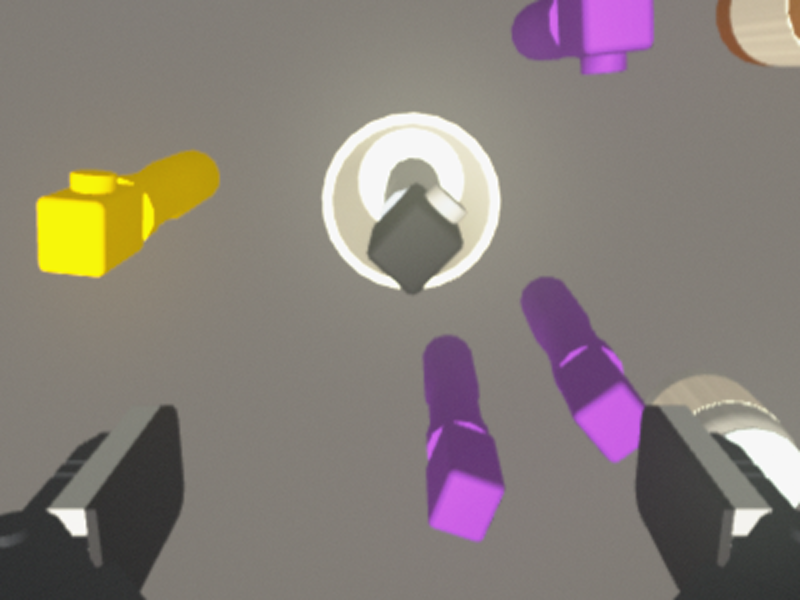

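The crop shows the black grip, diamond-shaped at about (415,240), with the bright steel button on its upper-right side at (447,205). It stands in the white cup, so it is the one meant; the yellow and purple ones are look-alikes.

```bash
python3 - <<'E'
from h import *
from scipy.optimize import least_squares
a=np.load('pics/w1.npz'); p=a['p'];d=a['d']
Wd=np.array([[world('wrist','w1',u,v) for u in range(290,365)] for v in range(180,255)])
m=(abs(Wd[...,2]-.186)<.006)
vs,us=np.nonzero(m); print(m.sum(), Wd[m].mean(0))
P=Wd[m][:,:2].astype(np.float32); print(cv2.minAreaRect(P*1000))
print('button',[ (world('wrist','w1',120+x/2,100+y/2,.16)).round(4) for x,y in((447,205),(440,200),(455,210))])
print('button depth',world('wrist','w1',120+447/2,100+205/2).round(4))
print('corners',[world('wrist','w1',120+x/2,100+y/2,.186).round(4) for x,y in((415,185),(462,243),(412,292),(368,238))])
cv2.imwrite('pics/w1d.png',cv2.resize(p[170:265,270:390],(760,600),interpolation=cv2.INTER_CUBIC)[:,:,::-1])
# socket estimate in top view
print('socket',world('top','top0',217.5,251.5,.06), np.mean([world('top','top0',u,v,.06) for u,v in((190,230),(241,225),(243,273),(194,278))],0))
E
```

```text
Traceback (most recent call last):
  File "h.py", line 8, in world
    a=np.load(f'pics/{f}.npz'); m=optics.camera_model(n); K=np.array(m['K'])
                                  ~~~~~~~~~~~~~~~~~~~^^^
ValueError: time passes only in moves, steps and waits
```

```bash
sed -i "s/m=optics.camera_model(n); K/m=C(n); K/; s/^def world/import functools\n@functools.cache\ndef C(n): return optics.camera_model(n)\n@functools.cache\ndef L(f): return dict(np.load(f'pics\/{f}.npz'))\ndef world/; s/a=np.load(f'pics\/{f}.npz'); m/a=L(f); m/" h.py
python3 - <<'E'
from h import *
p=L('w1')['p']
Wd=np.array([[world('wrist','w1',u,v) for u in range(290,365)] for v in range(180,255)])
m=(abs(Wd[...,2]-.186)<.006)
print(m.sum(), Wd[m].mean(0))
P=Wd[m][:,:2].astype(np.float32); print(cv2.minAreaRect(P*1000))
print('button',[ (world('wrist','w1',120+x/2,100+y/2,.16)).round(4) for x,y in((447,205),(440,200),(455,210))])
print('button depth',world('wrist','w1',120+447/2,100+205/2).round(4))
print('corners',[world('wrist','w1',120+x/2,100+y/2,.186).round(4) for x,y in((415,185),(462,243),(412,292),(368,238))])
cv2.imwrite('pics/w1d.png',cv2.resize(p[170:265,270:390],(760,600),interpolation=cv2.INTER_CUBIC)[:,:,::-1])
print('socket',world('top','top0',217.5,251.5,.06), np.mean([world('top','top0',u,v,.06) for u,v in((190,230),(241,225),(243,273),(194,278))],0))
E
```

```text
1315 [ 0.4900488  -0.19723902  0.18466369]
((489.4518127441406, -197.7950439453125), (30.211706161499023, 26.27792739868164), 1.2929824590682983)
button [array([ 0.5075, -0.1987,  0.16  ]), array([ 0.5069, -0.1952,  0.16  ]), array([ 0.5083, -0.2025,  0.16  ])]
button depth [ 0.5083 -0.1973  0.1687]
corners [array([ 0.5067, -0.1809,  0.186 ]), array([ 0.5037, -0.2088,  0.186 ]), array([ 0.4769, -0.2091,  0.186 ]), array([ 0.4802, -0.1825,  0.186 ])]
socket [0.56677106 0.23016196 0.06      ] [0.5671443  0.23125358 0.06      ]
```

View pics/w1d.png

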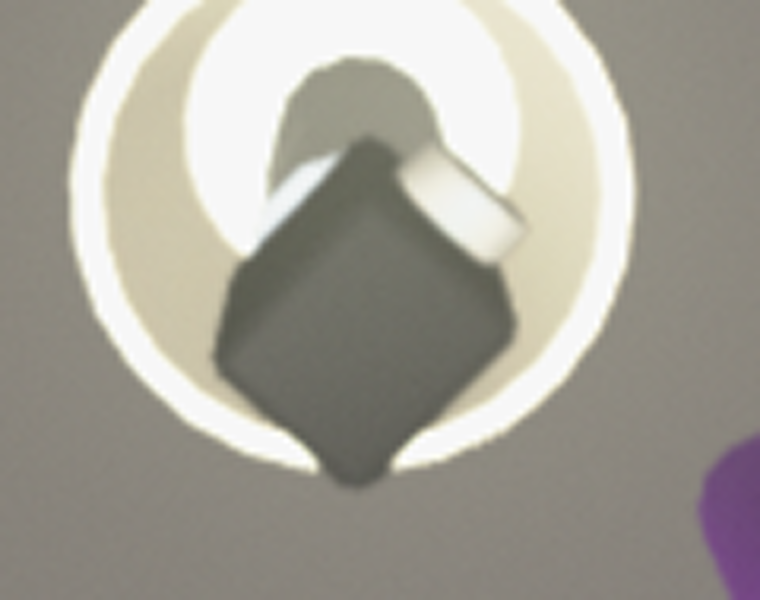

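The crop shows the top face with corners at about (368,195), (515,325), (355,485) and (218,358), and the button on the +x face. So stick x is close to world +x (about 1°), and the grip centre is about (0.4895, -0.198). I grasp across the 26 mm width.

```bash
cat >> h.py <<'E'
def Q(deg): return R.from_matrix(R.from_euler('z',deg,degrees=True).as_matrix()@np.diag([1,-1,-1.])).as_quat()
def st(*k):
    s=r.read_state(); print(round(s['time_s'],2),np.round(s['eef_pos'],4),np.round(s['contact_force'],2),round(s['grip_width'],4),round(s['grip_force'],1),np.round(s['torque'],2)); return s
E
python3 - <<'E'
from h import *
q=Q(1.3); x,y=.489,-.1975
command_gripper(.07); r.reach([x,y,.27],q); print(r.move_straight([x,y,.168],speed=.12,max_force=8)); st()
command_gripper(0.0,60); st()
r.move_straight([x,y,.175],speed=.04); st()
r.move_straight([x,y,.295],speed=.12); st()
sx,sy=.567,.2305
r.move_straight([sx-.09,sy,.295],speed=.2); st()
p,d=snap('wrist','w2'); snap('scene','scene2')
print('socket',[C('wrist')['K'] is not None])
E
```

```text
False
3.99 [ 0.4895 -0.1978  0.1688] [-0.65 -0.4   0.53] 0.07 0.0 [-0.04  0.04  0.03]
4.46 [ 0.4892 -0.1975  0.1685] [-1.15  1.14  4.87] 0.0252 58.9 [0.23 0.11 0.01]
4.78 [ 0.4887 -0.1974  0.1747] [-1.03 -0.26 -3.8 ] 0.0255 59.9 [-0.03  0.01 -0.  ]
5.93 [ 0.4887 -0.1973  0.2941] [ 0.06  0.27 -4.94] 0.0256 59.9 [-0.03  0.05 -0.05]
8.22 [0.4771 0.2299 0.295 ] [-0.02  0.08 -3.73] 0.0252 59.9 [0.03 0.02 0.01]
socket [True]
```

View pics/w2.png

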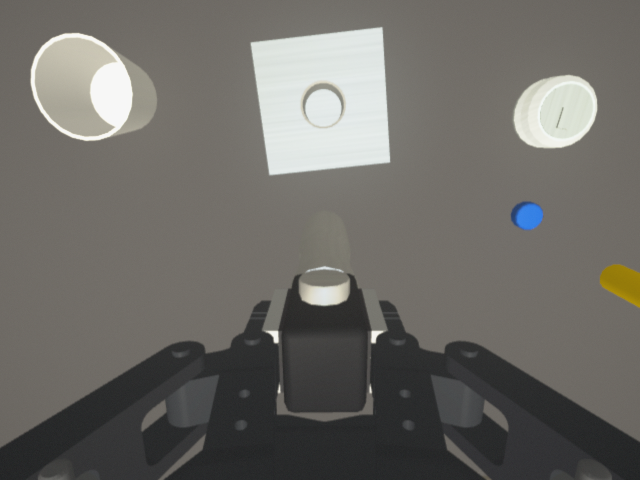

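The picture shows the stick held with its button ahead at (324,285) and its foot's front edge near (325,212). The socket mouth is centred near (323,104). The cup and the bystanders are clear.

```bash
python3 - <<'E'
from h import *
p=L('w2')['p']; c=[world('wrist','w2',u,v,.06) for u,v in((251,43),(382,28),(389,162),(270,174))]
print(np.round(c,4),np.mean(c,0)); print('mouth',world('wrist','w2',323,104,.06),[world('wrist','w2',u,v,.06) for u,v in((301,104),(345,104),(323,81),(323,128))])
fz=.133
print('foot front',world('wrist','w2',325,212,fz), 'sides',world('wrist','w2',302,245,.15),world('wrist','w2',350,245,.15))
print('button', world('wrist','w2',300,285,.29), world('wrist','w2',349,285,.29))
a=cv2.resize(p[70:260,250:400],(592,750)[::1],interpolation=cv2.INTER_CUBIC); a=cv2.resize(a,(474,600)); 
s=L('scene2')['p'][110:310,330:530]; s=cv2.resize(s,(320,320))
b=np.zeros((600,800,3),np.uint8); b[:,:474]=a; b[:320,476:796]=s; cv2.imwrite('pics/c2.png',b[:,:,::-1])
E
```

```text
[[0.6185 0.293  0.06  ]
 [0.6321 0.1846 0.06  ]
 [0.524  0.1715 0.06  ]
 [0.5109 0.2789 0.06  ]] [0.57137251 0.23201133 0.06      ]
mouth [0.57195049 0.23204987 0.06      ] [array([0.57152717, 0.25110216, 0.06      ]), array([0.57237392, 0.21299263, 0.06      ]), array([0.59045689, 0.23244002, 0.06      ]), array([0.55202326, 0.23162976, 0.06      ])]
foot front [0.49143588 0.22879705 0.133     ] sides [0.47060484 0.24476609 0.15      ] [0.47133404 0.21061394 0.15      ]
button [0.49723597 0.23807889 0.29      ] [0.49758789 0.22137769 0.29      ]
```

View pics/c2.png

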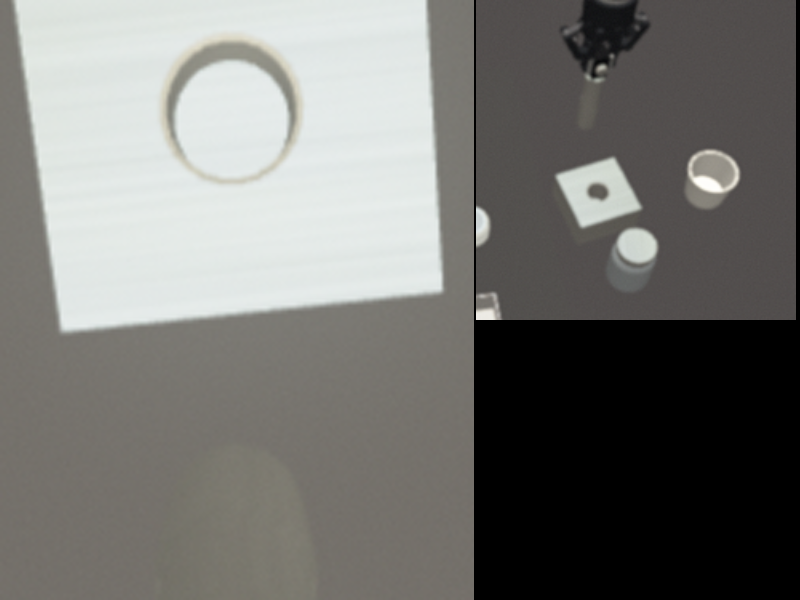

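The crop puts the mouth centre at (232,109), i.e. (323.4,104.5) in the full image, and the stick hangs straight. The foot's taper gives about 5 mm of capture, so I insert with force limits.

```bash
python3 - <<'E'
from h import *
x,y=.571,.232
r.move_straight([x,y,.295],speed=.15); r.move_straight([x,y,.235],speed=.12); st()
print(r.move_straight([x,y,.205],speed=.03,max_force=6)); st()
E
```

```text
9.75 [0.5712 0.2322 0.236 ] [-0.18  0.27 -4.06] 0.0256 59.9 [ 0.02 -0.01  0.  ]
False
10.9 [0.5711 0.232  0.2053] [ 0.38  0.34 -4.1 ] 0.0251 59.9 [ 0.03 -0.06 -0.05]
```

```bash
python3 - <<'E'
from h import *
x,y=.571,.232
print(r.move_straight([x,y,.165],speed=.03,max_force=8)); st()
snap('scene','scene3'); p=L('scene3')['p']
cv2.imwrite('pics/s3.png',cv2.resize(p[170:290,340:500],(800,600),interpolation=cv2.INTER_CUBIC)[:,:,::-1])
E
```

```text
True
11.9 [0.5709 0.232  0.1726] [-1.3  -0.5   3.89] 0.0254 61.2 [-0.13  0.11 -0.01]
```

View pics/s3.png

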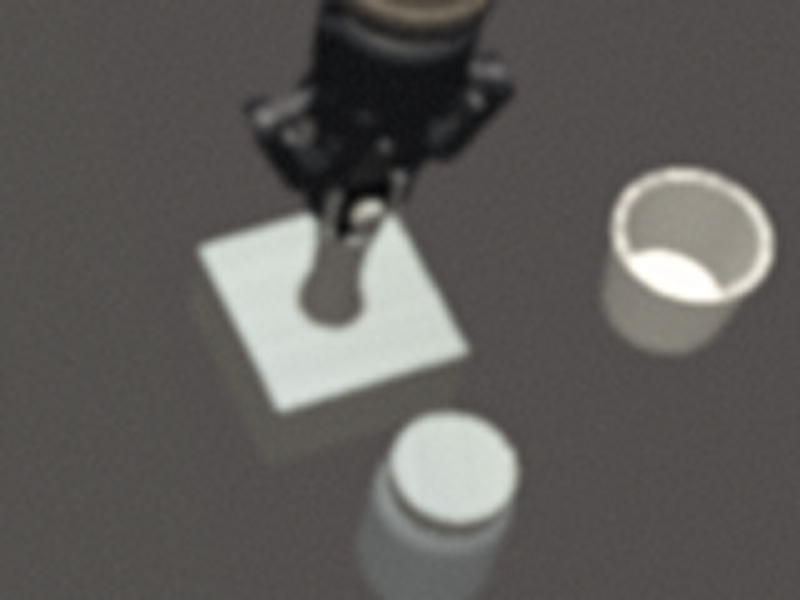

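The TCP at 0.1726 means the foot is at 0.010 m, on the socket floor. The picture shows the stick standing in the socket at (330,310), with the other cup and the jar untouched. Next I release, turn 90° and measure the grip from above.

```bash
python3 - <<'E'
from h import *
x,y=.571,.232
command_gripper(.07); st()
r.move_straight([x,y,.29],speed=.15); r.reach([x,y,.29],Q(91.3)); st()
snap('wrist','w4')
d=L('w4')['d']
uv=[(u,v) for v in range(100,480) for u in range(200,440) if d[v,u]>0]
P=np.array([world('wrist','w4',u,v) for u,v in uv])
m=(abs(P[:,2]-.190)<.006)&(np.hypot(P[:,0]-x,P[:,1]-y)<.03); print(m.sum(),P[m].mean(0),cv2.minAreaRect((P[m][:,:2]*1000).astype(np.float32)))
cv2.imwrite('pics/w4v.png',L('w4')['p'][:,:,::-1])
E
```

```text
12.45 [0.57   0.2317 0.1707] [-0.24  0.19 -0.44] 0.0695 0.0 [-0.01  0.06  0.03]
14.79 [0.5709 0.232  0.2896] [-0.1   0.18  0.48] 0.0699 0.0 [-0.03  0.03  0.03]
2067 [0.57081915 0.23285239 0.18869517] ((570.7300415039062, 231.60702514648438), (29.844026565551758, 26.882476806640625), 2.0642287731170654)
```

View pics/w4v.png

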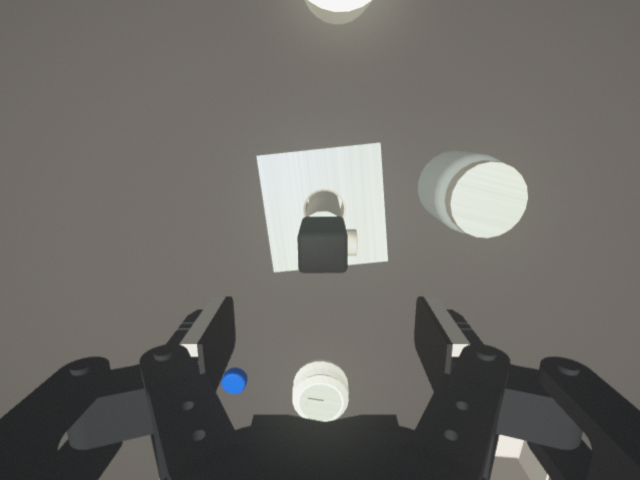

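The black grip is closed and upright at (323,245) with the button on the right at (352,243). Now I squeeze the button with the pads at mid-height, then pull.

```bash
python3 - <<'E'
from h import *
x,y=.5715,.232
r.move_straight([x,y,.172],Q(91.5),speed=.12,max_force=8); st()
command_gripper(0.0,50); s=st()
r.hold(.3); s=st()
print('still',s['grip_width'])
E
```

```text
15.97 [0.572  0.2321 0.1729] [ 0.4  -1.17 -0.5 ] 0.07 0.0 [-0.   -0.06 -0.  ]
16.41 [0.5715 0.2321 0.1731] [-2.39 -0.92  4.34] 0.0299 50.3 [-0.04  0.53  0.01]
16.71 [0.5715 0.2321 0.1731] [-1.46 -0.24  5.88] 0.0298 50.3 [-0.02  0.47  0.04]
still 0.02975684962859259
```

```bash
python3 - <<'E'
from h import *
x,y=.5715,.232
r.move_straight([x,y,.19],speed=.03); st()
r.move_straight([x,y,.215],speed=.05); st()
r.move_straight([x,y,.2585],speed=.05); r.hold(.2); st()
for z in np.arange(.2592,.2622,.0007):
    r.move_straight([x,y,z],speed=.01)
    f=[];zz=[]
    for _ in range(5): r.hold(.04); s=r.read_state(); f.append(s['contact_force'][2]); zz.append(s['eef_pos'][2])
    print(round(z,4),np.mean(zz).round(4),np.mean(f).round(2),s['grip_width'],s['time_s'])
    if np.mean(f)<-4.2: break
snap('scene','scene5'); p=L('scene5')['p']
cv2.imwrite('pics/s5.png',cv2.resize(p[150:290,330:500],(720,593),interpolation=cv2.INTER_CUBIC)[:,:,::-1])
E
```

```text
17.46 [0.5715 0.232  0.1901] [-0.4  -0.45 -0.92] 0.0296 49.9 [0.1  0.01 0.01]
18.11 [0.5715 0.232  0.2152] [-0.86 -0.23 -1.48] 0.0295 49.9 [-0.    0.04 -0.01]
19.32 [0.5716 0.232  0.2584] [ 0.94  0.25 -0.49] 0.0296 50.1 [-0.07 -0.33  0.03]
0.2592 0.2591 -2.22 0.029295538327367383 19.7833
0.2599 0.26 -1.26 0.02972953006640748 20.2417
0.2606 0.2607 -0.99 0.02993374669036176 20.7
0.2613 0.2613 -1.39 0.029844489102401485 21.1583
0.262 0.262 -1.47 0.029305071987156976 21.6167
```

View pics/s5.png

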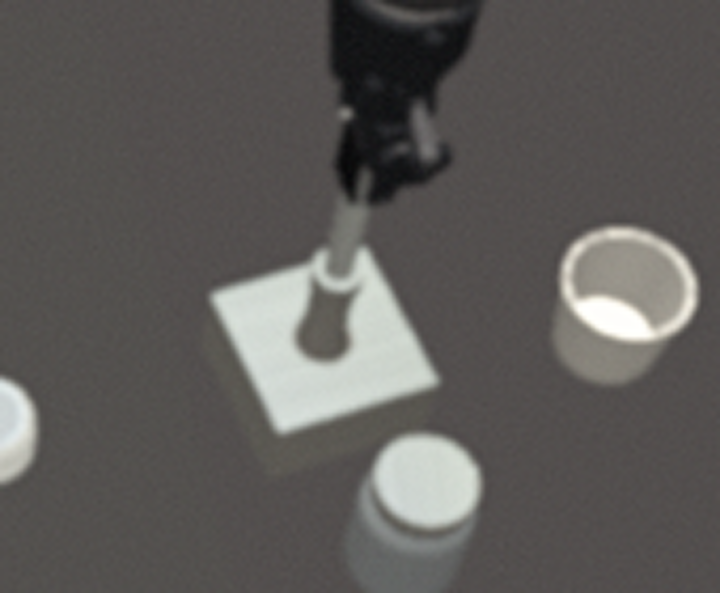

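The picture shows the inner rod extended, with the tube's collar at (337,270) and the foot still down in the socket. I creep on to the end stop.

```bash
python3 - <<'E'
from h import *
x,y=.5715,.232
for z in np.arange(.2624,.2665,.0004):
    r.move_straight([x,y,z],speed=.01)
    f=[];zz=[]
    for _ in range(8): r.hold(.03); s=r.read_state(); f.append(s['contact_force'][2]); zz.append(s['eef_pos'][2])
    print(round(z,4),np.mean(zz).round(4),np.mean(f).round(2),round(s['grip_width'],4),round(s['time_s'],2))
    if np.mean(f)<-2.9: break
E
```

```text
0.2624 0.2624 -1.93 0.0297 22.18
0.2628 0.2628 -1.76 0.0297 22.7
0.2632 0.2631 -2.29 0.0299 23.22
0.2636 0.2634 -4.5 0.0295 23.73
```

```bash
python3 - <<'E'
from h import *
r.move_straight([.5715,.232,.2634],speed=.01); r.hold(.4); st()
r.finish_job()
E
```

```text
24.38 [0.5715 0.232  0.2634] [ 1.6   0.97 -5.35] 0.0294 49.6 [ 0.24 -0.31 -0.01]
the job is handed in; nothing more can be done
```

I handed the job in at 24.4 s. The stick's foot was in the stand's socket, the grip was held at the second stop with the button squeezed in, and nothing else was touched in any move. The last wrist reading (5.4 N pull) is close to the stick's full weight, so the foot may have been a few tenths of a millimetre off the floor.

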